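# Check, close and pin a hinged leaf mould, and keep it pressed shut

## Task

Pick up the orange infrared thermometer and aim its lens at the middle of the leaf on the open mould's lower half from 10 to 25 cm away, holding it steady for a full second, then stand it upright back on the bare table and let go. Swing the mould's upper half shut, and push the yellow-handled long pin fully home through the holes in the two lugs and let go of it. Last, press the red sprung pad on top of the mould at least halfway down with the fingertips and finish while still holding it pressed, without forcing it; leave all the other things on the table where they are.

Things in the scene. Friction and masses are not known exactly. Their poses are not given: they have to be found in the camera images.
- mould: Lower half of the leaf mould, fixed: plywood block 150 (x) x 160 (y) x 44 mm, white plaster top with a terracotta leaf. Origin: centre of underside, on the table; x points from pin lug to hinge, z up. Hinge along y at x = 75, z = 46 mm. Aluminium lug 42 x 46 mm at x = -74 to -116, z = 20 to 45 mm, with a vertical 13 mm through hole at x = -95, y = 0.
- lid (a joint): Angle of the upper half (plate 148 x 160 x 30 mm, 0.6 kg): 0 shut, grows as it opens, stop at 1.95. Starts open at 1.58 to 1.76, upright or leaning back a little. A damped, stiff hinge: within about 0.3 rad of upright it stays put; tipped toward the mould below about 1.0 it sinks shut by itself in 1 to 3 s. Tip it with closed fingertips hooked behind its top edge or lug.
- lid_hinge (a point): Middle of the hinge axis, 46 mm above the table; stays put as the upper half swings. Axes are the upper half's: -x from hinge to free edge, y along the hinge, z out of the outer face (up when shut). Free edge 149 mm from the axis; inner face at z = 1, outer face at z = 31 mm.
- lid_hole (a point): Centre of the upper mouth of the 13 mm hole in the upper half's aluminium lug (42 x 46 mm, 15 mm thick, 149 to 191 mm from the hinge axis, outer face at z = 15.5 mm in the upper half's axes). The hole is 170 mm from the hinge; when shut it lies straight above the lower hole, mouth 61.5 mm above the table. Axes as the upper half's.
- lower_hole (a point): Centre of the upper mouth of the hole in the lower lug, 45 mm above the table. Axes as the mould's.
- leaf_centre (a point): Middle of the leaf on the lower half's plaster face, 45.5 mm above the table; the point to aim at. Axes as the mould's.
- pad (a joint): How far the red pad is pressed into the upper half: 0 is out, 0.009 m is its stop. A spring of about 1000 N/m (1 N per mm) pushes it out again.
- pad_top (a point): Centre of the top of the red round pad (44 mm across, 8 mm thick) in the middle of the upper half's outer face, 75 mm from the hinge axis; it stands 18 mm proud of that face, 94.5 mm above the table when shut. Axes as the upper half's.
- thermometer: Orange infrared thermometer standing upright on a black foot, 155 mm tall, about 0.3 kg. Origin: on the table, at the underside; x points forward, z up. Foot x = -37 to 27 mm, 54 mm wide (y), 20 mm high. Handle 34 x 30 mm. Head 70 (x) x 36 (y) mm, z = 113 to 155 mm: grip it across y. A black lens barrel 26 mm across leaves the head's front 45 degrees down.
- lens: Lens of the thermometer, fixed to it. Origin: middle of the front face of the barrel, at x = 46, y = 0, z = 112 mm in the thermometer's frame. Its x axis is the line of sight: forward and 45 degrees down when the thermometer is upright.
- pin: Long steel pin with a yellow round handle, about 0.09 kg, standing in the wooden stand with its tip 6 mm above the table. Origin: its lower tip; z up to the handle. Shaft 10 mm across, 50 mm long, tip tapered over 8 mm; collar 22 mm across at z = 50 to 54; handle 18 mm across at z = 54 to 89 mm. Fully home its collar rests on the upper lug, tip 11.5 mm above the table.
- short_pin: Short pin with a black handle, too short for this mould (shaft 22 mm, else the same); it stands in the other hole of the stand. Leave it alone. Origin: its lower tip.
- pin_stand: Fixed wooden block 60 (x) x 130 (y) x 56 mm high with two vertical 13 mm holes at y = -35 and +35 mm, in which the two pins stand on their collars (the long pin in either one), tips inside. Origin: centre of its underside; z up.
- sponge: Yellow sponge block 110 x 70 x 35 mm; leave alone. Origin: centre of underside.
- bowl: White bowl, 130 mm across, 55 mm high; leave alone. Origin: centre of underside.
- jar: Blue jar with white lid, 72 mm across, 90 mm high; leave alone. Origin: centre of underside.
- brush: Blue-handled brush lying on the table; leave alone. Origin: its underside, near the middle.
- bisque_cup: Terracotta cup shape, 68 mm across, 80 mm high; leave alone. Origin: centre of underside.
There are look-alikes about, which are no part of the job. Several things look just like the thermometer: the one meant starts farthest to the robot's left. Leave any pink look-alike of the mould alone.

How it is judged:
On the way, in this order (a step that is already met when the one before it is completed fails the run):
1. the held thermometer, lifted off the table, looks at the leaf: line of sight within 30 mm of the leaf's centre, 80 to 270 mm away, steady for 1 s with the mould open (x of leaf_centre in the frame of lens between 0.08 and 0.27 m and y of leaf_centre in the frame of lens between -0.03 and 0.03 m and z of leaf_centre in the frame of lens between -0.03 and 0.03 m and linear speed of thermometer below 0.04 m/s and height (world z) of thermometer above 0.015 m and contact force between the fingers and thermometer above 1 N and value of joint lid above 1 rad), for 1 s.
2. the thermometer stands upright on the table, let go (height (world z) of thermometer below 0.006 m and angle between thermometer's own z axis and vertical below 0.1 rad and contact force between the fingers and thermometer below 0.2 N and linear speed of thermometer below 0.02 m/s), for 0.2 s.
3. the upper half is shut (value of joint lid below 0.03 rad), for 0.2 s.
4. the long pin is fully home through both lugs, let go (horizontal distance between pin and lower_hole below 0.004 m and z of pin in the frame of mould below 0.016 m and angle between pin's own z axis and vertical below 0.08 rad and contact force between the fingers and pin below 0.2 N and value of joint lid below 0.03 rad), for 0.2 s.
At the end, for the whole second after the job is handed in: The mould is shut (under 0.02 rad), the long pin is home through both lugs (within 4 mm of the hole's axis, tip less than 16 mm above the table, upright) and let go, the thermometer stands upright on the table, let go, and the fingers are still pressing the red pad at least 4 mm down with 3 to 35 N (all of step 2 and value of joint lid below 0.02 rad and horizontal distance between pin and lower_hole below 0.004 m and z of pin in the frame of mould below 0.016 m and angle between pin's own z axis and vertical below 0.08 rad and contact force between the fingers and pin below 0.2 N and value of joint pad above 0.004 m and contact force between the fingers and pad between 3 and 35 N); the arm keeps its last pose, push and grip.
It fails at once if one of the things to be left alone (short pin, sponge, bowl, jar, brush, cup) is moved more than 30 mm (distance of any of short_pin, sponge, bowl, jar, brush, bisque_cup from where it was at the start of the episode above 0.03 m).
It fails at once if the thermometer is tipped over (angle between thermometer's own z axis and vertical above 1 rad).
It fails at once if the pad is forced with more than 60 N (contact force between the arm and pad above 60 N).
It also fails if it takes over 69 s, if anything falls off the work surface, if the arm or the gripper's body presses on something with over 40 N, if the wrist force passes 120 N, or if a joint passes its speed limit or range.

## Robot

A 7-joint arm with a two-finger parallel gripper is mounted at the origin on the work surface. World frame = base frame: x ahead of the robot, y to its left, z up, the work surface at z = 0. Lengths are in m, angles in rad, forces in N, time in s.
With the tool pointing down it reaches from about 0.4 to 0.85 m from the base axis. Payload 10.4 kg.
Tool frame: the origin (TCP) lies midway between the tips of the shut fingers; the grasp point (between the pads) lies 19 mm behind it; z points along the fingers, x is the direction in which the jaws open and shut, and the axes are right-handed (so a half turn about z gives the same grasp; the last joint's range is limited). The gripper opens to 85 mm and grips with 20 to 120 N. Pads are 22 mm wide; open, the fingers measure 114 mm over their backs; the gripper's body (76 mm by 85 mm) begins 54 mm behind the grasp point. The pads swing forward as they close: fully open they stand 13 mm farther back than shut.
Start: joints at [1.204, 0.332, -0.065, 1.46, 0.022, 1.35, -0.088], TCP at [0.211, -0.588, 0.231] pointing down, gripper open.
Joint ranges: [-2.6, 2.6], [-0.5, 2.12], [-1.47, 1.34], [0.16, 2.42], [-1.27, 4.41], [0.06, 2.06], [-2.6, 2.6]. Speed limits (rad/s): [2.22, 2.22, 2.79, 2.79, 3.14, 3.14, 3.14].

## Interface

Orientations are given as a unit quaternion [x, y, z, w].
In Python, from workcell import manip, cams gives the robot as it stands.
- The arm moves only by the tool move_arm, never from a script. Its argument "moves" is a list of rows, each a list of 7 numbers: the turn, a rotation vector about the tool's x, y, z in degrees, then the shift along the tool's x, y, z in m, then the finger opening in m, from 0 to 0.0854. A call has 1 to 10 rows; each row is the pose to reach, as a shift and turn from the pose commanded when the call began, along the tool's axes at that moment; what a row does not reach only later rows make up. A row lasts 1/10 s, in which the tool goes at most 50 mm and 8.59 degrees, less where a joint would pass 70% of its speed; a pose out of reach is approached as far as the arm can. A call with a gripper value outside its range is refused whole. The fingers move at their own pace and stop on an object; "grip_force" is the grip in N (left out, the last holds). Time passes only in rows, so rows that repeat a pose let the fingers close. It gives the time, the measured TCP pose, the force and the opening at its end, in the units of the state.
- manip.get_obs(): the state, without advancing time (a new reading comes with each control period).
- cams.camera(name): name is "scene" or "side" or "wrist"; returns the picture (480x640x3 uint8, red, green, blue); there is no depth.
- cams.camera_params(name): a dict with "fx", "fy", "cx", "cy" (pixels), "dist_coeffs" ([k1, k2, p1, p2, k3] as OpenCV has them; the pictures are not rectified), "xyz" and "rotation" of the camera in the world. Camera axes: x right, y up, looking along -z (the intrinsics and any distortion apply to the point x, -y, -z); pixel columns grow to the right and rows downward; lengths in m; the calibration is good to about 2 mm. A picture is of the moment at which its call begins: read the wrist's pose just before it. camera_params takes no time and is no camera call; for the wrist camera it gives the pose at the moment of the call.
- manip.hand_in(): hands the job in, once; it reports no verdict.
The state is a dict: "clock": time; "joint_pos": joint angles; "joint_velocities": joint speeds; "tau": joint torques, N m; "position": TCP position; "ee_rot": TCP orientation; "ft_force": force on the tool from outside, world axes, zero at the start; "torque": the same for the moment, N m; "grip_width": opening from 0.0 (shut) to 1.0 (fully open).
Only numpy, scipy, OpenCV 4.12 (cv2) and the standard library are available. Lean on these libraries where they do the work, as an engineer would, in place of code of your own. Each camera call takes 0.05 s, during which the arm holds its last target. There are 200 camera calls.

## Working session

There is one attempt and no reset: what is moved stays moved. The work goes in short steps, Python scripts to look and compute and a tool call to move; the robot and the scene stay as the last step left them, time stands still between calls to the robot, and variables do not carry over. Pictures are saved under pics/ and viewed, about 8 in all and at most 12, crops included, and the job is handed in when it is done.

Besides the shell and the picture viewer there is one more tool, called after "Request:" as name(argument=value, ...), one argument or row to a line, values as JSON. move_arm: Moves the arm, as the interface text tells. Its arguments: {"type":"object","properties":{"moves":{"type":"array","items":{"type":"array","items":{"type":"number"}}},"grip_force":{"type":"number"}},"required":["moves"]}

```bash
ls; mkdir -p pics
cat > h.py <<'E'
import numpy as np, cv2
from scipy.spatial.transform import Rotation as R
from workcell import manip, cams
def Rm(r):
    r=np.array(r,float)
    return r if r.shape==(3,3) else R.from_quat(r).as_matrix()
def snap(name,fn=None):
    p=cams.camera_params(name); im=cams.camera(name)
    if fn: cv2.imwrite('pics/'+fn,im[:,:,::-1])
    return p,im
def ray(p,uv):
    K=np.array([[p['fx'],0,p['cx']],[0,p['fy'],p['cy']],[0,0,1.]])
    u=cv2.undistortPoints(np.array([[uv]],float),K,np.array(p['dist_coeffs'],float))[0,0]
    d=Rm(p['rotation'])@np.array([u[0],-u[1],-1.]); return np.array(p['xyz'],float),d/np.linalg.norm(d)
def onz(p,uv,z):
    o,d=ray(p,uv); return o+d*(z-o[2])/d[2]
def proj(p,X):
    K=np.array([[p['fx'],0,p['cx']],[0,p['fy'],p['cy']],[0,0,1.]])
    c=Rm(p['rotation']).T@(np.array(X,float)-np.array(p['xyz'])); c=np.array([c[0],-c[1],-c[2]])
    return cv2.projectPoints(c.reshape(1,1,3),np.zeros(3),np.zeros(3),K,np.array(p['dist_coeffs'],float))[0][0,0]
def tri(rays):
    A=np.zeros((3,3));b=np.zeros(3)
    for o,d in rays:
        M=np.eye(3)-np.outer(d,d);A+=M;b+=M@o
    return np.linalg.solve(A,b)
E
python3 - <<'E'
from h import *
for n in ['scene','side']:
    p,im=snap(n,n+'0.png'); print(n,p)
print(manip.get_obs())
E
```

```text
pics
scene {'fx': 456.0907088388263, 'fy': 456.0907088388263, 'cx': 323.4951465310537, 'cy': 236.9314883361504, 'dist_coeffs': array([-0.01314454,  0.        ,  0.        ,  0.        ,  0.        ]), 'xyz': array([ 1.14621394, -0.22143123,  0.75575213]), 'rotation': array([0.30454175, 0.22976541, 0.55331819, 0.74047361])}
side {'fx': 548.9993328319446, 'fy': 548.9993328319446, 'cx': 331.8997300374912, 'cy': 234.73820065051936, 'dist_coeffs': array([-0.11006814,  0.        ,  0.        ,  0.        ,  0.        ]), 'xyz': array([ 0.32060249, -0.70483514,  0.9484227 ]), 'rotation': array([ 0.33200874, -0.04166817, -0.14149422,  0.93167234])}
{'clock': 0.1, 'joint_pos': array([ 1.20440938,  0.33279851, -0.06469702,  1.46085742,  0.02165035,
        1.34987542, -0.08847544]), 'joint_velocities': array([ 0.00078737, -0.00110286, -0.00019572, -0.00309795,  0.00153811,
       -0.00141565, -0.0004823 ]), 'tau': array([ 1.32797504e-03, -6.26750350e+01,  4.88221971e-02, -3.92425597e+01,
        1.61478692e-02,  7.05794926e-03,  6.70161876e-05]), 'position': array([ 0.21052961, -0.58812806,  0.23060179]), 'ee_rot': array([ 8.17650085e-01, -5.75715166e-01, -5.36318829e-04, -3.13239922e-04]), 'ft_force': array([-0.42920198,  0.16904474, -0.52427818]), 'torque': array([-0.01724781, -0.00230984,  0.01782414]), 'grip_width': 0.9992533053517878}
```

View pics/scene0.png

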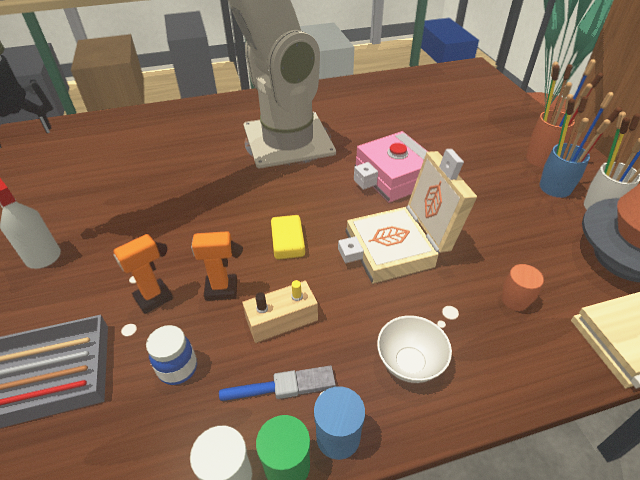

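View pics/side0.png

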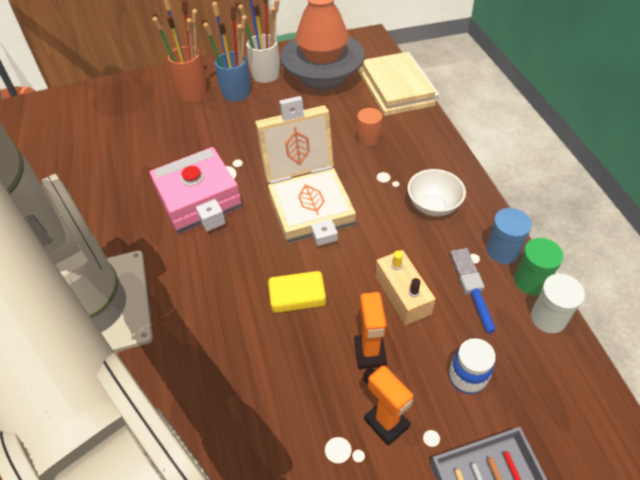

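The scene view shows the meant thermometer, the one at larger y, at about (214,265), with the look-alike at (145,275). The mould's leaf is at (390,236), the stand's yellow pin at (297,289) and black pin at (261,302). In the side view the meant one is at (371,325), the leaf at (312,198), the yellow pin at (398,258), and the mould lug at (324,232). Next I'll zoom in on these.

Run:
```python
from h import *
a=cv2.imread('pics/scene0.png');b=cv2.imread('pics/side0.png')
def c(im,x,y,w,h,W,H): return cv2.resize(im[y:y+h,x:x+w],(W,H),interpolation=cv2.INTER_CUBIC)
o=np.zeros((600,800,3),np.uint8)
o[:300,:400]=c(a,180,220,100,75+0,400,300)   # scale4 thermometer scene, origin 180,220
o[:300,400:]=c(b,335,285,100,75,400,300)    # scale4 origin 335,285
o[300:,:400]=c(a,330,140,160,120,400,300)[:, :] # 2.5 mould
o[300:,400:]=c(b,240,95,200,150,400,300)  # 2x
cv2.imwrite('pics/z0.png',o)
```

```text
(no output)
```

View pics/z0.png

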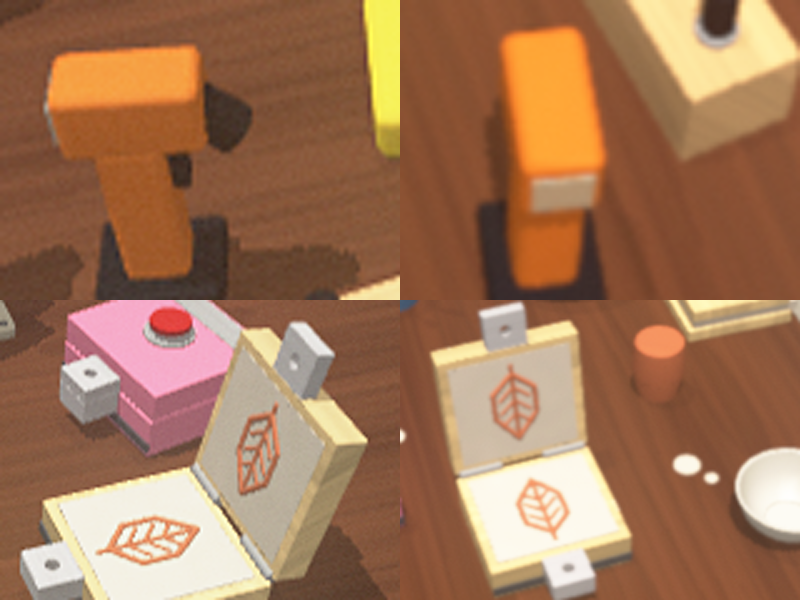

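The crop shows the thermometer facing roughly +y, its lens to the right in the scene view and its display towards the side camera. The lower lug hole is at scene (351,246) / side (324,229), and the lid hole at scene (447,164) / side (292,108).

Run:
```python
from h import *
P={n:cams.camera_params(n) for n in ['scene','side']}
def both(name,a,b,z=None):
    ra,rb=ray(P['scene'],a),ray(P['side'],b)
    s=f'{name:10s} tri {tri([ra,rb]).round(4)}'
    if z is not None: s+=f" scene {onz(P['scene'],a,z)[:2].round(4)} side {onz(P['side'],b,z)[:2].round(4)}"
    print(s)
both('headtop',(212,239),(372.5,310),.155)
both('front',(230,238.8),(370.3,293),.155)
both('back',(194.5,239.5),(374.5,325.5),.155)
both('leaf',(392,236),(311,199),.0455)
both('lowhole',(350.8,246.4),(324,229),.045)
both('lidhole',(447.2,164.4),(292.5,108.5))
for n,(x0,x1,y0,y1) in {'scene':(270,325,270,305),'side':(385,415,245,275)}.items():
    im=cv2.imread(f'pics/{n}0.png'); h=cv2.cvtColor(im,cv2.COLOR_BGR2HSV)[y0:y1,x0:x1]
    m=((h[...,0]>22)&(h[...,0]<33)&(h[...,1]>190)&(h[...,2]>100)); v,u=np.nonzero(m)
    print(n,len(u),u.min()+x0,u.max()+x0,v.min()+y0,v.max()+y0,u.mean()+x0,v.mean()+y0)
    p=np.array([u.mean()+x0,v.mean()+y0]); P[n]['pin']=p
both('pin',P['scene']['pin'],P['side']['pin'],.078)
both('shortpin',(261,300),(415,286),.078)
p=np.array
both('sponge',(288,230),(297,287),.035)
both('jar',(167,340),(476,352),.09)
both('pinkpad',(398,148),(191,173),.0945)
```

```text
headtop    tri [ 0.5143 -0.256   0.1497] scene [ 0.5185 -0.2543] side [ 0.5135 -0.2607]
front      tri [ 0.5224 -0.223   0.1492] scene [ 0.5275 -0.2222] side [ 0.5213 -0.2276]
back       tri [ 0.5073 -0.2868  0.1512] scene [ 0.5106 -0.2856] side [ 0.5068 -0.2897]
leaf       tri [0.5061 0.1206 0.0415] scene [0.5079 0.121 ] side [0.5057 0.1142]
lowhole    tri [0.5094 0.0246 0.0422] scene [0.5115 0.0241] side [0.5089 0.0219]
lidhole    tri [0.5036 0.2231 0.2158]
scene 1 296 296 297 297 296.0 297.0
side 41 395 400 257 265 397.1219512195122 260.9756097560976
pin        tri [ 0.6216 -0.1213  0.0638] scene [ 0.6349 -0.1265] side [ 0.6158 -0.1267]
shortpin   tri [ 0.6258 -0.1916  0.0799] scene [ 0.6233 -0.1901] side [ 0.6269 -0.1922]
sponge     tri [ 0.4162 -0.0948  0.0353] scene [ 0.4135 -0.0922] side [ 0.4171 -0.0979]
jar        tri [ 0.671  -0.359   0.0909] scene [ 0.6701 -0.3588] side [ 0.6716 -0.359 ]
pinkpad    tri [0.26   0.2341 0.0915] scene [0.263  0.2331] side [0.2605 0.2294]
```

```bash
cat >> h.py <<'E'
def plan(pos,yaw_deg,tilt=None):
    """shift/turn in tool axes to reach TCP pos, tool down with tool x at yaw"""
    o=manip.get_obs(); A=R.from_quat(o['ee_rot'])
    y=np.radians(yaw_deg); x=np.array([np.cos(y),np.sin(y),0]); z=np.array([0,0,-1.])
    B=R.from_matrix(np.c_[x,np.cross(z,x),z])
    rv=np.degrees((A.inv()*B).as_rotvec()); s=A.inv().apply(np.array(pos)-o['position'])
    print('t',o['clock'],'pos',o['position'].round(4),'grip',round(o['grip_width'],3),'F',o['ft_force'].round(1))
    print('turn',rv.round(2),'shift',s.round(4));
E
python3 -c "
from h import *
plan([.515,-.256,.24],-13.3)"
```

```text
t 0.1 pos [ 0.2105 -0.5881  0.2306] grip 0.999 F [-0.4  0.2 -0.5]
turn [-3.0e-02  7.0e-02 -5.7e+01] shift [-0.2101 -0.3986 -0.0092]
```

Request:
move_arm(
  moves=[
    [0, 0, -57, -0.21, -0.399, -0.009, 0.085],
    [0, 0, -57, -0.21, -0.399, -0.009, 0.085],
    [0, 0, -57, -0.21, -0.399, -0.009, 0.085],
    [0, 0, -57, -0.21, -0.399, -0.009, 0.085],
    [0, 0, -57, -0.21, -0.399, -0.009, 0.085],
    [0, 0, -57, -0.21, -0.399, -0.009, 0.085],
    [0, 0, -57, -0.21, -0.399, -0.009, 0.085],
    [0, 0, -57, -0.21, -0.399, -0.009, 0.085],
    [0, 0, -57, -0.21, -0.399, -0.009, 0.085],
    [0, 0, -57, -0.21, -0.399, -0.009, 0.085],
  ],
)

```text
clock: 1.1
position: [0.5198, -0.2486, 0.2402]
ee_rot: [0.994, -0.111, 0.001, -0.002]
ft_force: [0.3, -0.5, 0.4]
grip_width: 0.996
```

Request:
move_arm(
  moves=[
    [0, 0, 0, 0, 0, 0, 0.085],
    [0, 0, 0, 0, 0, 0, 0.085],
    [0, 0, 0, 0, 0, 0, 0.085],
    [0, 0, 0, 0, 0, 0, 0.085],
  ],
)

```text
clock: 1.5
position: [0.5148, -0.2574, 0.2403]
ee_rot: [0.993, -0.117, -0.0, 0.0]
ft_force: [0.7, 0.2, -0.6]
grip_width: 0.994
```

```bash
python3 -c "
from h import *
p,im=snap('wrist','w1.png')
print(p)
plan([.515,-.256,.118],-13.3)
for X in ([.515,-.256,.155],[.5226,-.223,.155],[.5073,-.289,.155]): print(proj(p,X))
h=cv2.cvtColor(im,cv2.COLOR_RGB2HSV); m=((h[...,0]<18)&(h[...,1]>200)&(h[...,2]>170)).astype(np.uint8)
n,l,s,c=cv2.connectedComponentsWithStats(m)
for i in range(1,n):
  if s[i,4]>500:
    r=cv2.minAreaRect(np.argwhere(l==i)[:,::-1].astype(np.float32)); print(s[i],r)
"
```

```text
{'fx': 335.4773515849941, 'fy': 335.4773515849941, 'cx': 323.92145647056793, 'cy': 232.02167358030096, 'dist_coeffs': array([-0.04077575,  0.        ,  0.        ,  0.        ,  0.        ]), 'xyz': array([ 0.53331753, -0.18410016,  0.38224151]), 'rotation': array([-0.14739949,  0.01675158, -0.11553238,  0.98216345])}
t 1.55 pos [ 0.515  -0.2572  0.2403] grip 0.995 F [ 0.3  0.4 -0.7]
turn [ 0.02  0.   -0.1 ] shift [-0.0002 -0.0012  0.1223]
[321.94507849 237.98350025]
[321.48115545 190.85766291]
[322.24374211 281.35592404]
```

View pics/w1.png

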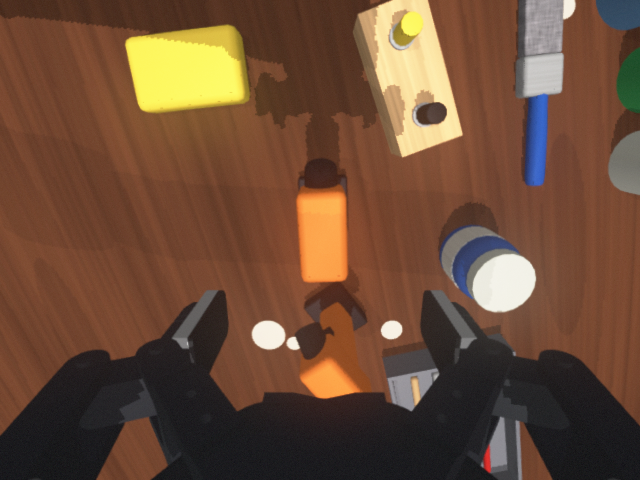

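The wrist view shows the head centred between the jaws at (323,233), as predicted. I'll descend and grip.

Request:
move_arm(
  moves=[
    [0, 0, 0, 0, -0.003, 0.06, 0.085],
    [0, 0, 0, 0, -0.003, 0.1, 0.085],
    [0, 0, 0, 0, -0.003, 0.122, 0.085],
    [0, 0, 0, 0, -0.003, 0.122, 0.085],
    [0, 0, 0, 0, -0.003, 0.122, 0.085],
    [0, 0, 0, 0, -0.003, 0.122, 0.02],
    [0, 0, 0, 0, -0.003, 0.122, 0.02],
    [0, 0, 0, 0, -0.003, 0.122, 0.02],
    [0, 0, 0, 0, -0.003, 0.122, 0.02],
    [0, 0, 0, 0, -0.003, 0.122, 0.02],
  ],
  grip_force=50,
)

```text
clock: 2.55
position: [0.5164, -0.2534, 0.1194]
ee_rot: [0.993, -0.116, 0.0, 0.0]
ft_force: [-2.5, 0.4, 6.3]
grip_width: 0.418
```

Request:
move_arm(
  moves=[
    [0, 0, 0, 0, 0, 0, 0.02],
    [0, 0, 0, 0, 0, 0, 0.02],
    [0, 0, 0, 0, 0, 0, 0.02],
    [0, 0, 0, 0, 0, -0.02, 0.02],
    [0, 0, 0, 0, 0, -0.06, 0.02],
    [0, 0, 0, 0, 0, -0.06, 0.02],
    [0, 0, 0, 0, 0, -0.06, 0.02],
  ],
)

```text
clock: 3.25
position: [0.5164, -0.2534, 0.1788]
ee_rot: [0.993, -0.116, 0.001, 0.0]
ft_force: [-0.2, -0.7, -3.3]
grip_width: 0.42
```

```bash
python3 -c "
from h import *
plan([.515-.0487,-.256+.208,.178],-13.3)"
```

```text
t 3.25 pos [ 0.5164 -0.2534  0.1788] grip 0.42 F [-0.2 -0.7 -3.3]
turn [ 0.03 -0.07 -0.  ] shift [-0.0961 -0.1884  0.0006]
```

Request:
move_arm(
  moves=[
    [0, 0, 0, -0.02, -0.04, 0, 0.02],
    [0, 0, 0, -0.04, -0.08, 0, 0.02],
    [0, 0, 0, -0.06, -0.12, 0, 0.02],
    [0, 0, 0, -0.08, -0.16, 0, 0.02],
    [0, 0, 0, -0.095, -0.191, 0, 0.02],
    [0, 0, 0, -0.095, -0.191, 0, 0.02],
    [0, 0, 0, -0.095, -0.191, 0, 0.02],
    [0, 0, 0, -0.095, -0.191, 0, 0.02],
  ],
)

```text
clock: 4.05
position: [0.4673, -0.0466, 0.1775]
ee_rot: [0.993, -0.116, -0.001, 0.0]
ft_force: [0.6, -0.7, -4.6]
grip_width: 0.416
```

```bash
python3 -c "
from h import *
plan([.4677,-.0454,.178],-13.3)
a=snap('scene')[1]; b=snap('side')[1]
f=lambda im,x,y:cv2.resize(im[y:y+150,x:x+200],(400,300),interpolation=cv2.INTER_CUBIC)
o=np.vstack([f(a,240,130),f(b,240,150)]); cv2.imwrite('pics/aim.png',o[:,:,::-1])
"
```

```text
t 4.05 pos [ 0.4673 -0.0466  0.1775] grip 0.416 F [ 0.6 -0.7 -4.6]
turn [ 0.02  0.07 -0.08] shift [ 0.0001 -0.0013 -0.0005]
```

View pics/aim.png

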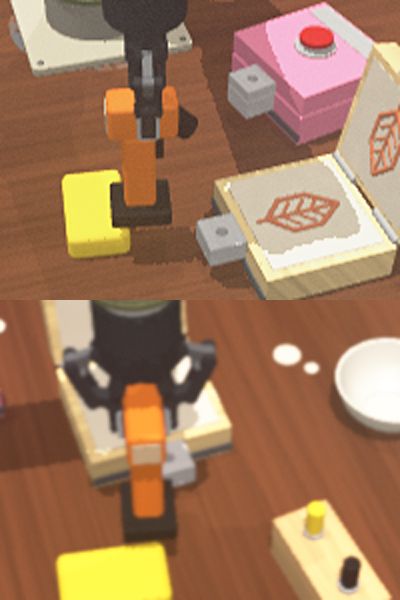

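The thermometer is upright in the grip with its lens at scene pixel about (335,192), facing the leaf. I'll check that with numbers before holding.

```bash
python3 -c "
from h import *
p=cams.camera_params('scene')
L=np.array([.477,-.003,.172]); print(proj(p,L))
y=np.radians(76.7); f=np.array([np.cos(y),np.sin(y),0]); n=np.array([-f[1],f[0],0])
o,d=ray(p,(335,192.)); 
X=o+d*(n@(L-o))/(n@d); print('lens',X)
s=f*.7071+np.array([0,0,-.7071]); up=np.cross(s,n)
v=np.array([.507,.1195,.0455])-X; print(v@s,v@n,v@up)
"
```

```text
[334.8586248  193.24544753]
lens [ 0.47705431 -0.00277025  0.17519606]
0.18071770397640646 -0.001014273377769805 -0.0026984667585119586
```

Aimed to within about 3 mm at 18 cm. Now I'll hold for more than 1 s, then take it back.

Request:
move_arm(
  moves=[
    [0, 0, 0, 0, 0, 0, 0.02],
    [0, 0, 0, 0, 0, 0, 0.02],
    [0, 0, 0, 0, 0, 0, 0.02],
    [0, 0, 0, 0, 0, 0, 0.02],
    [0, 0, 0, 0, 0, 0, 0.02],
    [0, 0, 0, 0, 0, 0, 0.02],
    [0, 0, 0, 0, 0, 0, 0.02],
    [0, 0, 0, 0, 0, 0, 0.02],
    [0, 0, 0, 0, 0, 0, 0.02],
    [0, 0, 0, 0, 0, 0, 0.02],
  ],
)

```text
clock: 5.15
position: [0.4678, -0.0456, 0.1783]
ee_rot: [0.993, -0.116, 0.0, 0.0]
ft_force: [-0.7, -1.0, -4.1]
grip_width: 0.414
```

Request:
move_arm(
  moves=[
    [0, 0, 0, 0, 0, 0, 0.02],
    [0, 0, 0, 0, 0, 0, 0.02],
    [0, 0, 0, 0, 0, 0, 0.02],
    [0, 0, 0, 0, 0, 0, 0.02],
    [0, 0, 0, 0, 0, 0, 0.02],
  ],
)

```text
clock: 5.65
position: [0.4677, -0.0456, 0.1783]
ee_rot: [0.993, -0.116, 0.0, 0.0]
ft_force: [0.3, -0.6, -3.9]
grip_width: 0.415
```

Request:
move_arm(
  moves=[
    [0, 0, 0, 0.02, 0.04, 0, 0.02],
    [0, 0, 0, 0.04, 0.08, 0, 0.02],
    [0, 0, 0, 0.06, 0.12, 0, 0.02],
    [0, 0, 0, 0.08, 0.16, 0, 0.02],
    [0, 0, 0, 0.095, 0.191, 0, 0.02],
    [0, 0, 0, 0.095, 0.191, 0, 0.02],
    [0, 0, 0, 0.095, 0.191, 0, 0.02],
    [0, 0, 0, 0.095, 0.191, 0.03, 0.02],
    [0, 0, 0, 0.095, 0.191, 0.048, 0.02],
    [0, 0, 0, 0.095, 0.191, 0.055, 0.02],
  ],
)

```text
clock: 6.65
position: [0.5154, -0.2516, 0.1215]
ee_rot: [0.993, -0.115, -0.001, -0.001]
ft_force: [0.2, -0.1, -4.1]
grip_width: 0.418
```

Request:
move_arm(
  moves=[
    [0, 0, 0, 0, 0, 0.002, 0.02],
    [0, 0, 0, 0, 0, 0.0035, 0.02],
    [0, 0, 0, 0, 0, 0.0045, 0.02],
    [0, 0, 0, 0, 0, 0.0045, 0.02],
  ],
)

```text
clock: 7.05
position: [0.5168, -0.2534, 0.1197]
ee_rot: [0.993, -0.116, 0.001, 0.0]
ft_force: [0.6, -0.5, -2.7]
grip_width: 0.418
```

Request:
move_arm(
  moves=[
    [0, 0, 0, 0, 0, 0.0005, 0.02],
    [0, 0, 0, 0, 0, 0.0005, 0.02],
    [0, 0, 0, 0, 0, 0.0005, 0.085],
    [0, 0, 0, 0, 0, 0.0005, 0.085],
    [0, 0, 0, 0, 0, 0.0005, 0.085],
    [0, 0, 0, 0, 0, 0.0005, 0.085],
    [0, 0, 0, 0, 0, 0.0005, 0.085],
    [0, 0, 0, 0, 0, 0.0005, 0.085],
    [0, 0, 0, 0, 0, 0.0005, 0.085],
  ],
)

```text
clock: 7.95
position: [0.5162, -0.2534, 0.1183]
ee_rot: [0.993, -0.116, 0.0, 0.0]
ft_force: [0.3, 0.2, 0.8]
grip_width: 1.0
```

Request:
move_arm(
  moves=[
    [0, 0, 0, 0, 0, -0.03, 0.085],
    [0, 0, 0, 0, 0, -0.08, 0.085],
    [0, 0, 0, 0, 0, -0.13, 0.085],
    [0, 0, 0, 0, 0, -0.18, 0.0],
    [0, 0, 0, 0, 0, -0.2, 0.0],
    [0, 0, 0, 0, 0, -0.2, 0.0],
    [0, 0, 0, 0, 0, -0.2, 0.0],
  ],
)

```text
clock: 8.65
position: [0.5162, -0.2533, 0.318]
ee_rot: [0.993, -0.116, 0.0, 0.0]
ft_force: [0.2, -0.1, -2.0]
grip_width: 0.323
```

```bash
python3 -c "
from h import *
a,b=snap('scene','sc2.png')[1],snap('side','si2.png')[1]
f=lambda im,x,y:cv2.resize(im[y:y+150,x:x+200],(400,300),interpolation=cv2.INTER_CUBIC)
cv2.imwrite('pics/v2.png',np.hstack([f(a,170,200),f(b,290,240)])[:,:,::-1])
plan([.504,.275,.32],0)
plan([.504,.275,.32],-90)"
```

```text
t 8.75 pos [ 0.5157 -0.2532  0.3168] grip 0.14 F [-0.5  0.2  0.5]
turn [ -0.04   0.13 -13.3 ] shift [-0.1329 -0.5114 -0.0027]
t 8.75 pos [ 0.5157 -0.2532  0.3168] grip 0.14 F [-0.5  0.2  0.5]
turn [6.00e-02 1.30e-01 7.67e+01] shift [-0.1329 -0.5114 -0.0027]
```

View pics/v2.png

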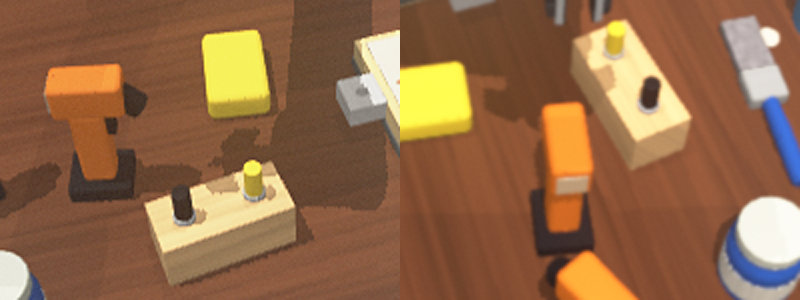

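The thermometer stands upright again at scene (212,262), released. Next is the lid: I'll go over and behind it with the fingers closed.

Request:
move_arm(
  moves=[
    [0, 0, -13.3, -0.133, -0.511, -0.003, 0],
    [0, 0, -13.3, -0.133, -0.511, -0.003, 0],
    [0, 0, -13.3, -0.133, -0.511, -0.003, 0],
    [0, 0, -13.3, -0.133, -0.511, -0.003, 0],
    [0, 0, -13.3, -0.133, -0.511, -0.003, 0],
    [0, 0, -13.3, -0.133, -0.511, -0.003, 0],
    [0, 0, -13.3, -0.133, -0.511, -0.003, 0],
    [0, 0, -13.3, -0.133, -0.511, -0.003, 0],
    [0, 0, -13.3, -0.133, -0.511, -0.003, 0],
    [0, 0, -13.3, -0.133, -0.511, -0.003, 0],
  ],
)

```text
clock: 9.75
position: [0.5044, 0.248, 0.32]
ee_rot: [1.0, -0.0, -0.001, 0.0]
ft_force: [1.0, 0.1, 0.4]
grip_width: 0.003
```

Request:
move_arm(
  moves=[
    [0, 0, 0, 0, 0, 0, 0],
    [0, 0, 0, 0, 0, 0, 0],
    [0, 0, 0, 0, 0, 0, 0],
    [0, 0, 0, 0, 0, 0, 0],
  ],
)

```text
clock: 10.15
position: [0.5055, 0.2449, 0.3207]
ee_rot: [1.0, -0.001, -0.0, 0.0]
ft_force: [-1.2, -0.1, 0.8]
grip_width: 0.001
```

```bash
python3 -c "
from h import *
plan([.504,.275,.17],0)"
```

```text
t 10.15 pos [0.5055 0.2449 0.3207] grip 0.001 F [-1.2 -0.1  0.8]
turn [ 0.05  0.02 -0.15] shift [-0.0015 -0.0302  0.1507]
```

Request:
move_arm(
  moves=[
    [0, 0, 0, -0.001, -0.032, 0, 0],
    [0, 0, 0, -0.001, -0.032, 0, 0],
    [0, 0, 0, -0.001, -0.032, 0.05, 0],
    [0, 0, 0, -0.001, -0.032, 0.1, 0],
    [0, 0, 0, -0.001, -0.032, 0.15, 0],
    [0, 0, 0, -0.001, -0.032, 0.15, 0],
    [0, 0, 0, -0.001, -0.032, 0.15, 0],
  ],
)

```text
clock: 10.85
position: [0.5044, 0.2779, 0.1723]
ee_rot: [1.0, -0.001, -0.0, 0.0]
ft_force: [0.4, -0.1, 0.4]
grip_width: -0.006
```

Request:
move_arm(
  moves=[
    [0, 0, 0, 0, 0.015, 0, 0],
    [0, 0, 0, 0, 0.03, 0, 0],
    [0, 0, 0, 0, 0.04, 0, 0],
    [0, 0, 0, 0, 0.05, 0, 0],
    [0, 0, 0, 0, 0.06, 0, 0],
    [0, 0, 0, 0, 0.07, 0, 0],
  ],
)

```text
clock: 11.45
position: [0.5049, 0.2088, 0.1729]
ee_rot: [1.0, 0.0, 0.001, -0.001]
ft_force: [0.9, 3.4, 3.7]
grip_width: 0.001
```

Request:
move_arm(
  moves=[
    [0, 0, 0, 0, 0.01, 0, 0],
    [0, 0, 0, 0, 0.02, 0, 0],
    [0, 0, 0, 0, 0.03, 0, 0],
    [0, 0, 0, 0, 0.04, 0, 0],
    [0, 0, 0, 0, 0.05, 0, 0],
    [0, 0, 0, 0, 0.06, 0, 0],
    [0, 0, 0, 0, 0.07, 0, 0],
    [0, 0, 0, 0, 0.07, 0, 0],
  ],
)

```text
clock: 12.25
position: [0.5042, 0.1363, 0.1709]
ee_rot: [1.0, -0.001, -0.0, 0.001]
ft_force: [0.1, -0.5, -0.2]
grip_width: -0.002
```

Request:
move_arm(
  moves=[
    [0, 0, 0, 0, 0, -0.05, 0],
    [0, 0, 0, 0, 0, -0.07, 0],
    [0, 0, 0, 0.116, 0.261, -0.07, 0.05],
    [0, 0, 0, 0.116, 0.261, -0.07, 0.05],
    [0, 0, 0, 0.116, 0.261, -0.07, 0.05],
    [0, 0, 0, 0.116, 0.261, -0.07, 0.05],
    [0, 0, 0, 0.116, 0.261, -0.07, 0.05],
    [0, 0, 0, 0.116, 0.261, -0.07, 0.05],
    [0, 0, 0, 0.116, 0.261, -0.07, 0.05],
    [0, 0, 0, 0.116, 0.261, -0.07, 0.05],
  ],
)

```text
clock: 13.25
position: [0.6199, -0.1229, 0.2405]
ee_rot: [1.0, -0.001, -0.0, -0.0]
ft_force: [0.9, 1.2, 0.6]
grip_width: 0.584
```

```bash
python3 -c "
from h import *
p,im=snap('wrist','w3.png')
a,b=snap('scene','sc3.png')[1],snap('side','si3.png')[1]
plan([.617,-.125,.2],0)
f=lambda im,x,y:cv2.resize(im[y:y+150,x:x+200],(400,300),interpolation=cv2.INTER_CUBIC)
o=np.zeros((600,800,3),np.uint8); o[:300]=np.hstack([f(a,330,140),f(b,220,120)]); o[300:,:400]=cv2.resize(im,(400,300)); o[300:,400:]=f(im,220,120)
cv2.imwrite('pics/v3.png',o[:,:,::-1])
for X in ([.62,-.125,.095],[.62,-.125,.06]): print(proj(p,X))
"
```

```text
t 13.4 pos [ 0.6199 -0.1208  0.2414] grip 0.587 F [ 0.1 -0.3  0.7]
turn [-0.01 -0.01  0.13] shift [-0.0029  0.0042  0.0414]
[322.49479855 220.42834532]
[322.63179745 211.22226096]
```

View pics/v3.png

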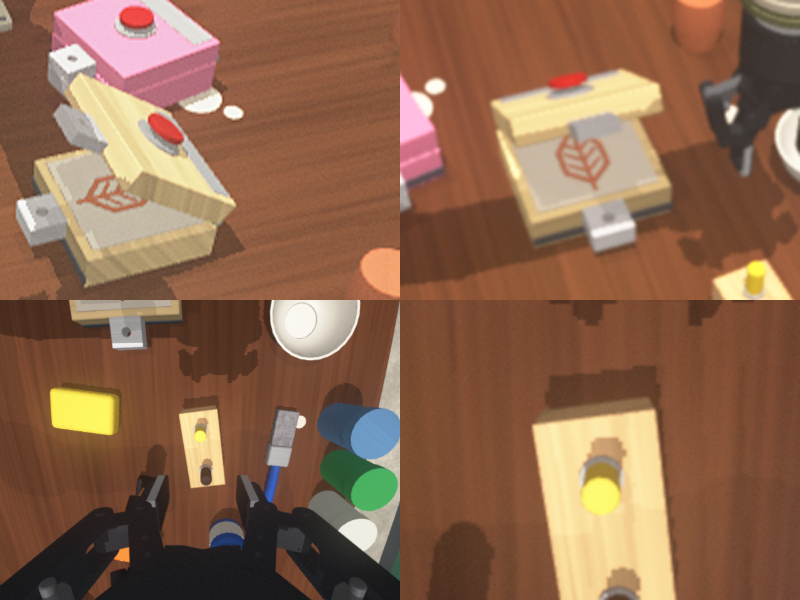

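The lid is sinking, about 0.5 rad open. The pin's handle top is at wrist pixel (320.5,217.5), and the jaws straddle it.

```bash
python3 -c "
from h import *
p=cams.camera_params('wrist'); print('pin',onz(p,(320.5,217.5),.095), 'collar',onz(p,(320.5,209),.060),'lughole',onz(p,(201.6,51.5),.045))
im=cv2.imread('pics/w3.png'); h=cv2.cvtColor(im,cv2.COLOR_BGR2HSV)[190:235,305:335]; m=((h[...,0]>24)&(h[...,0]<34)&(h[...,1]>215)); v,u=np.nonzero(m); print(u.min()+305,u.max()+305,v.min()+190,v.max()+190)
plan(np.r_[onz(p,(320.5,217.5),.095)[:2],.066],0)"
```

```text
pin [ 0.61833816 -0.12044323  0.095     ] collar [ 0.61804331 -0.12087129  0.06      ] lughole [0.50863392 0.02410651 0.045     ]Traceback (most recent call last):
  File "<string>", line 4, in <module>
    im=cv2.imread('pics/w3.png'); h=cv2.cvtColor(im,cv2.COLOR_BGR2HSV)[190:235,305:335]; m=((h[...,0]>24)&(h[...,0]<34)&(h[...,1]>215)); v,u=np.nonzero(m); print(u.min()+305,u.max()+305,v.min()+190,v.max()+190)
                                                                                                                                                                  ~~~~~^^
    return umr_minimum(a, axis, None, out, keepdims, initial, where)
ValueError: zero-size array to reduction operation minimum which has no identity
```

Request:
move_arm(
  moves=[
    [0, 0, 0, -0.0018, 0, 0.05, 0.05],
    [0, 0, 0, -0.0018, 0, 0.1, 0.05],
    [0, 0, 0, -0.0018, 0, 0.14, 0.05],
    [0, 0, 0, -0.0018, 0, 0.17, 0.05],
    [0, 0, 0, -0.0018, 0, 0.175, 0.05],
    [0, 0, 0, -0.0018, 0, 0.175, 0.05],
    [0, 0, 0, -0.0018, 0, 0.175, 0.005],
    [0, 0, 0, -0.0018, 0, 0.175, 0.005],
    [0, 0, 0, -0.0018, 0, 0.175, 0.005],
    [0, 0, 0, -0.0018, 0, 0.175, 0.005],
  ],
  grip_force=40,
)

```text
clock: 14.4
position: [0.6186, -0.1225, 0.0682]
ee_rot: [1.0, -0.0, 0.001, 0.0]
ft_force: [-5.4, -0.6, 8.3]
grip_width: 0.194
```

Request:
move_arm(
  moves=[
    [0, 0, 0, 0, 0, 0, 0.005],
    [0, 0, 0, 0, 0, 0, 0.005],
    [0, 0, 0, 0, 0, 0, 0.005],
    [0, 0, 0, 0, 0, -0.02, 0.005],
    [0, 0, 0, 0, 0, -0.05, 0.005],
    [0, 0, 0, 0, 0, -0.09, 0.005],
    [0, 0, 0, 0, 0, -0.1, 0.005],
    [0, 0, 0, 0, 0, -0.1, 0.005],
    [0, 0, 0, 0, 0, -0.1, 0.005],
  ],
)

```text
clock: 15.3
position: [0.6178, -0.1226, 0.1655]
ee_rot: [1.0, -0.0, -0.0, 0.0]
ft_force: [-0.5, -0.2, -2.2]
grip_width: 0.193
```

```bash
python3 -c "
from h import *
p,im=snap('wrist','w4.png')
a,b=snap('scene','sc4.png')[1],snap('side','si4.png')[1]
plan([.509,-.04,.166],0)
f=lambda im,x,y:cv2.resize(im[y:y+150,x:x+200],(400,300),interpolation=cv2.INTER_CUBIC)
o=np.zeros((600,800,3),np.uint8); o[:300]=np.hstack([f(a,270,170),f(b,240,120)]); o[300:,:400]=cv2.resize(im,(400,300)); o[300:,400:]=f(im,220,180)
cv2.imwrite('pics/v4.png',o[:,:,::-1])
"
```

```text
t 15.45 pos [ 0.6174 -0.1225  0.1646] grip 0.195 F [-0.4  0.2 -1.1]
turn [-0.02  0.13 -0.  ] shift [-0.1084 -0.0825 -0.0011]
```

View pics/v4.png

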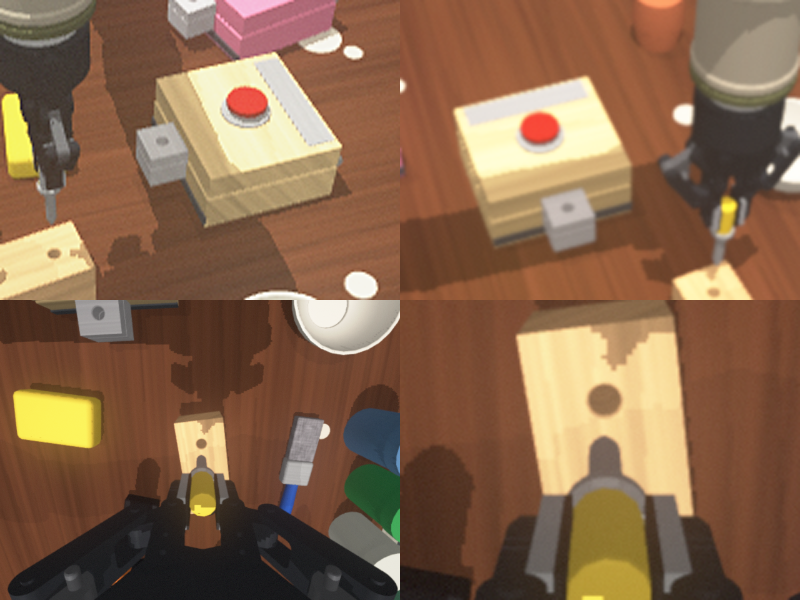

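The lid is fully shut, and the pin is held vertically with its tip at wrist (322,250). I'll move near the lug and look at the hole and tip together.

Request:
move_arm(
  moves=[
    [0, 0, 0, -0.1085, -0.09, 0, 0.005],
    [0, 0, 0, -0.1085, -0.09, 0, 0.005],
    [0, 0, 0, -0.1085, -0.09, 0, 0.005],
    [0, 0, 0, -0.1085, -0.11, 0, 0.005],
    [0, 0, 0, -0.1085, -0.12, 0, 0.005],
    [0, 0, 0, -0.1085, -0.12, 0.01, 0.005],
    [0, 0, 0, -0.1085, -0.12, 0.01, 0.005],
    [0, 0, 0, -0.1085, -0.12, 0.01, 0.005],
    [0, 0, 0, -0.1085, -0.12, 0.01, 0.005],
  ],
)

```text
clock: 16.35
position: [0.5099, -0.0033, 0.1558]
ee_rot: [1.0, -0.001, -0.0, -0.0]
ft_force: [-0.7, -0.2, -1.4]
grip_width: 0.198
```

```bash
python3 -c "
from h import *
p,im=snap('wrist','w5.png'); a=snap('scene','sc5.png')[1]; b=snap('side','si5.png')[1]
plan([.509,.0241,.155],0)
f=lambda im,x,y:cv2.resize(im[y:y+75,x:x+100],(400,300),interpolation=cv2.INTER_CUBIC)
o=np.zeros((600,800,3),np.uint8); o[:300,:400]=f(a,310,190);o[:300,400:]=f(b,280,190); o[300:,:400]=f(im,270,180);o[300:,400:]=cv2.resize(im,(400,300))
cv2.imwrite('pics/v5.png',o[:,:,::-1])
"
```

```text
t 16.5 pos [ 0.5099 -0.0028  0.1562] grip 0.195 F [-0.6 -0.3 -1.1]
turn [-0.01 -0.01 -0.04] shift [-0.0009 -0.0269  0.0012]
```

View pics/v5.png

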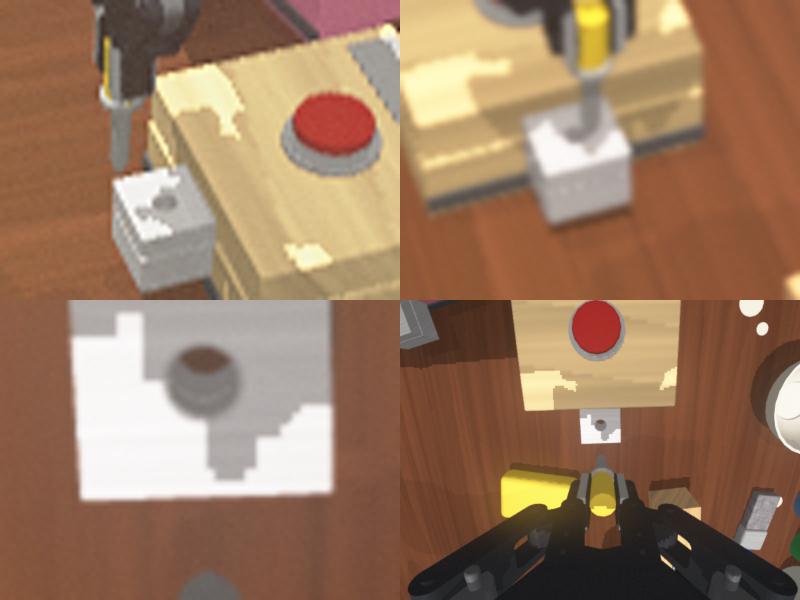

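The lug hole is at wrist (320.8,200.3), and the tip's leading edge is at about (322,247.5). In the scene view the hole is at (351,241) and the tip at (340,232).

```bash
python3 -c "
from h import *
p=cams.camera_params('wrist'); s=cams.camera_params('scene'); d=cams.camera_params('side')
print('hole wrist',onz(p,(320.75,200.25),.0615),'scene',onz(s,(351.2,240.7),.0615))
print('tip wrist',onz(p,(322.1,247.5),.0957),'tri',tri([ray(s,(340.2,232)),ray(d,(327.75,227.5))]), tri([ray(s,(340.2,232)),ray(p,(322.1,249))]), 'scene',onz(s,(340.2,232),.0957),'side',onz(d,(327.75,227.5),.0957))
"
```

```text
hole wrist [0.50906114 0.02367876 0.0615    ] scene [0.51062621 0.0245868  0.0615    ]
tip wrist [ 5.10114724e-01 -3.86399742e-05  9.57000000e-02] tri [ 0.50758999 -0.00340598  0.08662305] [ 0.51033424 -0.00108868  0.09465097] scene [ 0.51167794 -0.00116641  0.0957    ] side [ 0.50664523 -0.01743461  0.0957    ]
```

Both views agree on the offset: x −1 mm, y +25.7 mm. I'll align and start inserting.

Request:
move_arm(
  moves=[
    [0, 0, 0, -0.001, -0.0257, 0, 0.005],
    [0, 0, 0, -0.001, -0.0257, 0, 0.005],
    [0, 0, 0, -0.001, -0.0257, 0.01, 0.005],
    [0, 0, 0, -0.001, -0.0257, 0.025, 0.005],
    [0, 0, 0, -0.001, -0.0257, 0.03, 0.005],
    [0, 0, 0, -0.001, -0.0257, 0.035, 0.005],
    [0, 0, 0, -0.001, -0.0257, 0.04, 0.005],
    [0, 0, 0, -0.001, -0.0257, 0.043, 0.005],
    [0, 0, 0, -0.001, -0.0257, 0.043, 0.005],
  ],
)

```text
clock: 17.4
position: [0.5086, 0.0232, 0.1128]
ee_rot: [1.0, -0.0, -0.0, -0.0]
ft_force: [0.4, -0.3, -0.7]
grip_width: 0.195
```

Request:
move_arm(
  moves=[
    [0, 0, 0, 0, 0, 0.006, 0.005],
    [0, 0, 0, 0, 0, 0.012, 0.005],
    [0, 0, 0, 0, 0, 0.018, 0.005],
    [0, 0, 0, 0, 0, 0.024, 0.005],
    [0, 0, 0, 0, 0, 0.03, 0.005],
    [0, 0, 0, 0, 0, 0.034, 0.005],
    [0, 0, 0, 0, 0, 0.036, 0.005],
    [0, 0, 0, 0, 0, 0.036, 0.005],
  ],
)

```text
clock: 18.2
position: [0.5086, 0.0233, 0.0769]
ee_rot: [1.0, 0.0, -0.0, -0.0]
ft_force: [-1.0, 0.1, -1.3]
grip_width: 0.199
```

Request:
move_arm(
  moves=[
    [0, 0, 0, 0, 0, 0.002, 0.005],
    [0, 0, 0, 0, 0, 0.0035, 0.005],
    [0, 0, 0, 0, 0, 0.005, 0.005],
    [0, 0, 0, 0, 0, 0.006, 0.005],
    [0, 0, 0, 0, 0, 0.006, 0.005],
    [0, 0, 0, 0, 0, 0.006, 0.005],
  ],
)

```text
clock: 18.8
position: [0.5091, 0.0233, 0.0733]
ee_rot: [1.0, -0.0, 0.0, 0.001]
ft_force: [-12.1, -0.6, 28.9]
grip_width: 0.198
```

The collar is seated: 29 N upward, TCP within about 1 mm of the predicted height. I'll relax, release and retreat.

Request:
move_arm(
  moves=[
    [0, 0, 0, 0, 0, -0.0015, 0.005],
    [0, 0, 0, 0, 0, -0.0015, 0.06],
    [0, 0, 0, 0, 0, -0.0015, 0.06],
    [0, 0, 0, 0, 0, -0.0015, 0.06],
    [0, 0, 0, 0, 0, -0.0015, 0.06],
    [0, 0, 0, 0, 0, -0.0015, 0.06],
    [0, 0, 0, 0, 0, -0.04, 0.06],
    [0, 0, 0, 0, 0, -0.08, 0.06],
    [0, 0, 0, 0, 0, -0.1, 0.06],
    [0, 0, 0, 0, 0, -0.1, 0.06],
  ],
)

```text
clock: 19.8
position: [0.5104, 0.0234, 0.1742]
ee_rot: [1.0, -0.0, 0.003, 0.0]
ft_force: [-0.4, -0.6, -0.4]
grip_width: 0.703
```

```bash
python3 -c "
from h import *
p,im=snap('wrist','w6.png'); a=snap('scene','sc6.png')[1]; b=snap('side','si6.png')[1]
plan([.507,.118,.13],0)
f=lambda im,x,y:cv2.resize(im[y:y+75,x:x+100],(400,300),interpolation=cv2.INTER_CUBIC)
o=np.zeros((600,800,3),np.uint8); o[:300,:400]=f(a,320,180);o[:300,400:]=f(b,280,180); o[300:,:400]=f(im,270,130);o[300:,400:]=cv2.resize(im,(400,300))
cv2.imwrite('pics/v6.png',o[:,:,::-1])
h=cv2.cvtColor(im,cv2.COLOR_RGB2HSV); m=(((h[...,0]<5)|(h[...,0]>174))&(h[...,1]>170)&(h[...,2]>70)).astype(np.uint8)
n,l,s,c=cv2.connectedComponentsWithStats(m); i=1+s[1:,4].argmax(); print(s[i],c[i],onz(p,c[i],.0945))
"
```

```text
t 19.95 pos [0.5083 0.0231 0.1703] grip 0.699 F [0.  0.2 0.6]
turn [ 0.01  0.06 -0.01] shift [-0.0012 -0.0949  0.0403]
[ 280   61   68   72 3758] [313.71554018  96.51357105] [0.50588444 0.11838488 0.0945    ]
```

View pics/v6.png

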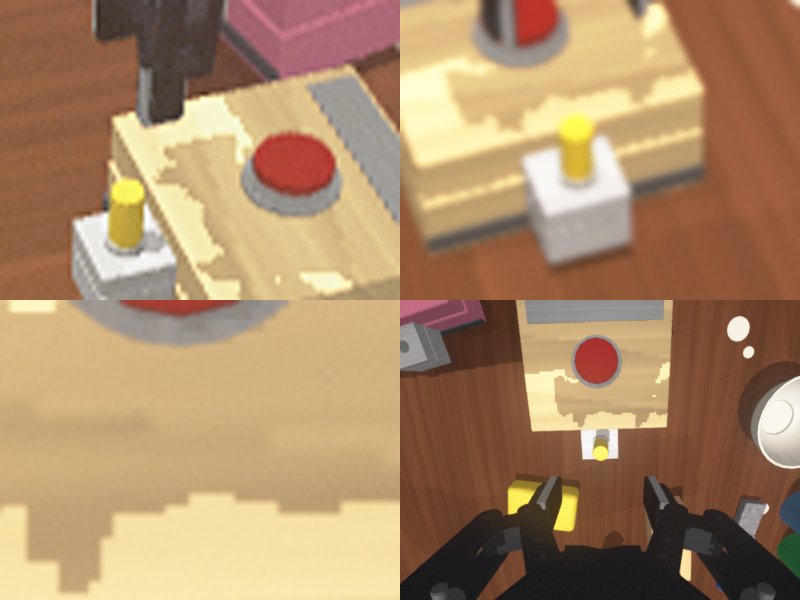

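The pin is upright with its collar flush on the lug, and the pad is at (0.506, 0.118). I'll close the fingers, move over the pad and press.

Request:
move_arm(
  moves=[
    [0, 0, 0, -0.002, -0.05, 0, 0],
    [0, 0, 0, -0.0023, -0.095, 0, 0],
    [0, 0, 0, -0.0023, -0.095, 0, 0],
    [0, 0, 0, -0.0023, -0.095, 0, 0],
    [0, 0, 0, -0.0023, -0.095, 0, 0],
    [0, 0, 0, -0.0023, -0.095, 0.03, 0],
    [0, 0, 0, -0.0023, -0.095, 0.055, 0],
    [0, 0, 0, -0.0023, -0.095, 0.07, 0],
    [0, 0, 0, -0.0023, -0.095, 0.07, 0],
    [0, 0, 0, -0.0023, -0.095, 0.07, 0],
  ],
)

```text
clock: 20.95
position: [0.5068, 0.1179, 0.1016]
ee_rot: [1.0, -0.0, 0.0, -0.0]
ft_force: [-0.3, 0.1, 0.1]
grip_width: 0.002
```

Request:
move_arm(
  moves=[
    [0, 0, 0, 0, 0, 0.003, 0],
    [0, 0, 0, 0, 0, 0.006, 0],
    [0, 0, 0, 0, 0, 0.008, 0],
    [0, 0, 0, 0, 0, 0.01, 0],
    [0, 0, 0, 0, 0, 0.01, 0],
    [0, 0, 0, 0, 0, 0.01, 0],
    [0, 0, 0, 0, 0, 0.01, 0],
  ],
)

```text
clock: 21.65
position: [0.5067, 0.1182, 0.0914]
ee_rot: [1.0, -0.0, 0.0, 0.0]
ft_force: [1.1, 0.2, 3.0]
grip_width: -0.002
```

Request:
move_arm(
  moves=[
    [0, 0, 0, 0, 0, 0.001, 0],
    [0, 0, 0, 0, 0, 0.002, 0],
    [0, 0, 0, 0, 0, 0.003, 0],
    [0, 0, 0, 0, 0, 0.004, 0],
    [0, 0, 0, 0, 0, 0.004, 0],
    [0, 0, 0, 0, 0, 0.004, 0],
    [0, 0, 0, 0, 0, 0.004, 0],
    [0, 0, 0, 0, 0, 0.004, 0],
  ],
)

```text
clock: 22.45
position: [0.5067, 0.1182, 0.0874]
ee_rot: [1.0, -0.0, 0.0, 0.0]
ft_force: [-0.0, -1.5, 6.6]
grip_width: -0.002
```

```bash
python3 -c "
from h import *
for i in range(3):
    a=snap('scene','sc7.png')[1]; o=manip.get_obs(); print(o['clock'],o['position'].round(4),o['ft_force'].round(1))
b=snap('side','si7.png')[1]
f=lambda im,x,y:cv2.resize(im[y:y+150,x:x+200],(400,300),interpolation=cv2.INTER_CUBIC)
o=np.zeros((600,800,3),np.uint8); o[:300]=np.hstack([f(a,300,130),f(b,220,120)]); o[300:]=np.hstack([cv2.resize(a,(400,300)),cv2.resize(b,(400,300))])
cv2.imwrite('pics/v7.png',o[:,:,::-1])
"
```

```text
22.5 [0.5067 0.1182 0.0875] [ 1.1 -0.9  7.4]
22.55 [0.5067 0.1182 0.0875] [ 0.2 -1.8  7.3]
22.6 [0.5067 0.1182 0.0875] [ 0.2 -0.7  5.8]
```

View pics/v7.png

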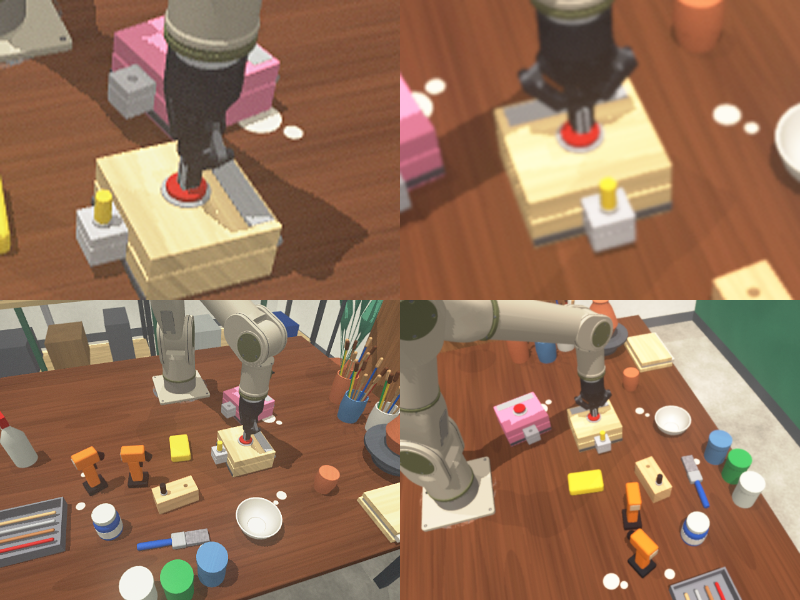

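The mould is shut, the pin is home, the thermometer is standing, and nothing else has moved. The pad is about 6–7 mm down at about 7 N, so I'm handing in.

```bash
python3 -c "
from workcell import manip
print(manip.hand_in())"
```

```text
the job is handed in; nothing more can be done
None
```

I did every step of the task and handed the job in at about 22.6 s of the 69 s allowed. `hand_in` gives no verdict, so the results below are my own measurements.

- **Thermometer:** I aimed it at the leaf from about 18 cm, with the line of sight within about 3 mm of the leaf centre, and held it still for 1.5 s. It is back upright on its original spot and let go, which a picture confirmed.
- **Mould lid:** I tipped it from behind and it sank shut by itself. The pictures show it closed flush; I did not measure the angle.
- **Long pin:** It went into the lugs with almost no force, seated with 29 N, and was then released. The pictures show it upright with its collar on the upper lug.
- **Red pad:** It is held about 6–7 mm down at 6–7 N, based on fingertip height and wrist force.
- **Other things:** In the last pictures nothing else looks moved.

One measurement disagreed. The side camera placed the pin tip about 17 mm off in y, while the wrist and scene cameras agreed to about 1 mm. I used those two, and the pin went in freely.

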